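Start a drying run for the ebony checkers

TASK

Set the drying chest going on the ebony checkers: lay every black checker flat and side by side on the drying tray inside the chest, and turn the cap of the desiccant canister clockwise, fully down, until its ratchet clicks and slips. Then press the knee of the locked lid stay to break it, lower the lid gently until it is fully shut, and last twist the red start knob clockwise to its stop and let it spring back. Leave the pale checkers and everything else on the bench as it lies.

Things in the scene. Friction and masses are not known exactly. Their poses are not given: they have to be found in the camera images.
- drying_chest: fixed plywood drying chest, 230 mm deep (x), 330 mm wide (y), rim 100 mm high, walls 10 mm. Origin on the bench under the centre of the wooden chest; x to its hinged back, y to its left. Inside: amber canister (64 mm across) at x -8, y 83 mm; the tray; the lid stay along the right wall. A grey fan housing, 66 mm high, at its right end (y -165 to -269 mm) carries the start knob on top.
- tray (a point): centre of the drying tray's flat upper face, 50 mm above the bench; axes as the chest's. The tray is 180 mm (x) by 130 mm (y), slotted aluminium with a thin rim that stands 10 mm above the face. It holds four checkers side by side.
- cap_thread (a joint): screw of the canister cap, rad, clockwise from above counts up: found loose at 0 to 0.9, fully down on its gasket at its stop, 2.6. Turns lightly (0.06 N m); the cap sinks 1.15 mm per rad. It may be turned in several grasps: it stays where it is left.
- cap_click (a joint): slip of the cap's outer shell over the screw through the torque-limiting ratchet, rad: 0 at the start. It slips only once the screw is at its stop and the torque on the cap exceeds 0.35 N m; one click of the 24-tooth ratchet is 0.26 rad. Turned back, the shell drives the screw with no slip.
- cap_grip (a point): centre of the raised grip bar across the black canister cap (54 mm across, white mark at one end of the bar). Bar: 48 mm long along this point's x, 13 mm thick (y), 16 mm tall, 8 mm below to 8 mm above this point; its top is about level with the chest's rim. The cap's disc lies below the bar. Turns with the cap.
- stay (a joint): folding lid stay, angle of its lower link, rad: 0 locked (knee past straight, held on its stop by the lid), straight at 0.14, broken past about 0.28; about 1.35 when the lid is shut. It takes a few newtons (under 10) at the knee. It stays where it is left.
- knee_pad (a point): middle of the upper face of the red thumb pad (24 x 24 mm) just below the stay's knee, inside the right wall and above the rim. z: the pad's outward normal, up and to the front. Pressing it against z (down and towards the hinge, about 45 degrees) some 30 mm along its arc breaks the stay. The lower link's pivot is 89 mm along -x and 13 mm along -z. Moves with the link.
- lid (a joint): angle of the chest's lid, rad: 0 shut, about 1.55 open and locked by the stay. Once the stay is broken the lid holds wherever it is left, by friction, and needs a few newtons (under 10) near its front edge to move.
- lid_hinge (a point): middle of the lid's hinge line, at the top of the chest's back wall; the line is along the chest's y. Turns with the lid: -x runs from the hinge to the lid's front edge, z out of its outer (upper) face. The lid is a flat panel 230 mm from hinge to front, 330 mm wide, 10 mm thick; this point is on its inner face.
- lid_front (a point): point on the lid's outer face, on its centre line, 200 mm from the hinge: a good place to push it down. Axes as lid_hinge. Shut, the outer face is 110 mm above the bench.
- start_knob (a joint): spring-return start knob, rad: 0 at rest, 1.05 at its stop, clockwise from above; the spring needs 0.05 to 0.18 N m and turns it back to 0 when released.
- knob_grip (a point): centre of the red bar on the start knob: 42 mm long along this point's x axis, 13 mm thick (y), 22 mm tall (11 mm below to 11 mm above this point), 89 mm above the bench. Turns with the knob.
- ebony1: black ebony checker, a disc 36 mm across and 12 mm thick (15 g) lying flat on the bench; origin at its centre, z along its axis. Two to four of the four are there; an absent one reads None.
- ebony2: black ebony checker, a disc 36 mm across and 12 mm thick (15 g) lying flat on the bench; origin at its centre, z along its axis. Two to four of the four are there; an absent one reads None.
- ebony3: black ebony checker, a disc 36 mm across and 12 mm thick (15 g) lying flat on the bench; origin at its centre, z along its axis. Two to four of the four are there; an absent one reads None.
- ebony4: black ebony checker, a disc 36 mm across and 12 mm thick (15 g) lying flat on the bench; origin at its centre, z along its axis. Two to four of the four are there; an absent one reads None.
- boxwood1: pale yellow boxwood checker of another set, same size, origin at its centre: leave it.
- boxwood2: pale yellow boxwood checker of another set, same size, origin at its centre: leave it.
- brass_hinge: brass butt hinge lying open, 50 x 56 x 9 mm, origin under its centre: leave it.
- bone_lozenge: small ivory-coloured bone inlay lozenge, 44 mm over its corners, 5 mm thick, origin under its centre: leave it.
- block_plane: black cast-iron block plane, 150 x 46 mm, 55 mm high, origin under its centre: leave it.
- marking_gauge: boxwood marking gauge, 200 mm beam, 50 mm high fence, origin under the beam's middle: leave it.

How it is judged:
By the outcome, as a careful person would: the job done as asked, in the order asked, and still so for the second after the job is handed in, with the robot touching nothing.
Of ebony1, ebony2, ebony3, ebony4 only 2 to 4 are there at a start; the rules pass over those that are not, and their reading is None.
At some moment in a run one of ebony1, ebony2, ebony3, ebony4 may be knocked a few centimetres aside while the robot is not near it.
Once in a run the grip may slacken for a moment while it holds something.
It also fails if it takes over 210 s, if anything falls off the work surface, if the arm or the gripper's body presses on something with over 40 N, if the wrist force passes 120 N, or if a joint passes its speed limit or range.

ROBOT

A 6-joint arm with a two-finger parallel gripper is mounted at the origin on the work surface. World frame = base frame: x ahead of the robot, y to its left, z up, the work surface at z = 0. Lengths are in m, angles in rad, forces in N, time in s.
With the tool pointing down it reaches from about 0.325 to 0.875 m from the base axis. Payload 4.4 kg.
Tool frame: the origin (TCP) lies at the very end of the fingers, on their centre line; the grasp point (between the pads) lies behind it (manip.pinch_z is the z of the grasp point in the tool frame, in m); z points along the fingers, y is the line along which they close (so a half turn about z gives the same grasp; the last joint's range is limited). The gripper opens to 85 mm and grips with 20 to 120 N. Pads are 22 mm wide; open, the fingers measure 114 mm over their backs; the gripper's body (76 mm by 85 mm) begins 54 mm behind the grasp point. The pads swing forward as they close: fully open they stand 13 mm farther back than shut.
Start: joints at [-1.31, 0.207, 1.542, -0, 1.393, -0.15], TCP at [0.23, -0.527, 0.209] pointing down, gripper open.
Joint ranges: [-2.73, 2.73], [-0.86, 2.22], [0.23, 2.46], [-1.11, 4.25], [0.08, 2.63], [-2.82, 2.82]. Speed limits (rad/s): [2.79, 2.79, 3.14, 3.14, 3.14, 3.14].

INTERFACE

Orientations are given as a 3x3 rotation matrix whose columns are the frame's x, y, z axes.
In Python, from workcell import manip, solve_ik, optics, readout gives the robot as it stands. Calls block until the motion is done:
- manip.move_to(position, orientation): joint-space move of the TCP to a pose.
- manip.move_l(position, speed=0.15, frame=None, contact_N=None): straight line of the TCP; frame=None keeps the orientation; speed is the mean speed in m/s. With contact_N (N) it stops when the force on the tool has changed by that much, and returns True; else False.
- manip.set_joints(angles): joint-space move.
- manip.gripper_open() and manip.grab(grasp_force=None): open the fingers fully, or close them until they stop; grasp_force is the grip in N (None keeps the last).
- manip.wait(seconds).
- solve_ik(position, orientation): joint angles nearest the present ones, or None.
- optics.capture(name): name is "side" or "top"; returns a dict with "pixels" (480x640x3 uint8, red, green, blue), "mtx" (3x3 intrinsics, pixels), "rvec" (rotation vector, rad) and "tvec" (3), from world to camera coordinates, as OpenCV has them. Camera axes: x right, y down, z forward; pixel columns grow to the right and rows downward; lengths in m; the calibration is good to about 2 mm. A picture is of the moment at which its call begins. There is no depth.
A pose or a line that the arm cannot do raises manip.Unreachable and nothing moves.
- manip.job_done(): hands the job in; it is judged then, once.
Readings, each from a call of its own:
- readout.current_t(): time.
- readout.current_joint_pos(): joint angles.
- readout.current_joint_vel(): joint speeds.
- readout.current_tau(): joint torques, N m.
- readout.current_position(): TCP position.
- readout.current_orientation(): TCP orientation.
- readout.current_contact_force(): force on the tool from outside, world axes, zero at the start.
- readout.current_ft_torque(): the same for the moment, N m.
- readout.current_width(): opening from 0.0 (shut) to 1.0 (fully open).
- readout.current_grip_force(): force on a finger pad.
Only numpy, scipy, OpenCV 4.12 (cv2) and the standard library are available. Lean on these libraries where they do the work, as an engineer would, in place of code of your own. Each camera call takes 0.05 s, during which the arm holds its last target. There are 200 camera calls.

## Working session

There is one attempt and no reset: what is moved stays moved. The work goes in short steps, each a Python script; the robot and the scene stay as the last script left them, time stands still between calls to the robot, and variables do not carry over. Pictures are saved under pics/ and viewed, at most 18 in all, crops included, and the job is handed in when it is done.

```bash
ls; mkdir -p pics
python3 - <<'E'
from workcell import manip, solve_ik, optics, readout
import cv2
for n in("top","side"):
    c=optics.capture(n); cv2.imwrite(f"pics/{n}0.png",c["pixels"][:,:,::-1]); print(n,c["mtx"].tolist(),c["rvec"],c["tvec"])
    import numpy as np
    R=cv2.Rodrigues(np.array(c["rvec"]))[0]; print(-R.T@np.array(c["tvec"]).ravel())
print(manip.pinch_z, readout.current_t(), readout.current_contact_force())
E
```

```text
pics
top [[529.0533685716413, 0.0, 312.4363826019796], [0.0, 529.0533685716413, 238.54960742482078], [0.0, 0.0, 1.0]] [ 2.16853232 -2.13805875  0.15473881] [-1.86746588e-04  5.50359259e-01  1.57895834e+00]
[0.32929897 0.0163603  1.63929843]
side [[597.3965466617864, 0.0, 322.4461583814742], [0.0, 597.3965466617864, 234.65277393688143], [0.0, 0.0, 1.0]] [ 2.2094002  -0.34486286  0.14436498] [-0.49048064  0.26871483  1.52366352]
[ 0.18018678 -1.14190229  1.1392635 ]
-0.0187 0.1 [-0.30257845  0.01252467 -0.07957846]
```

View pics/top0.png

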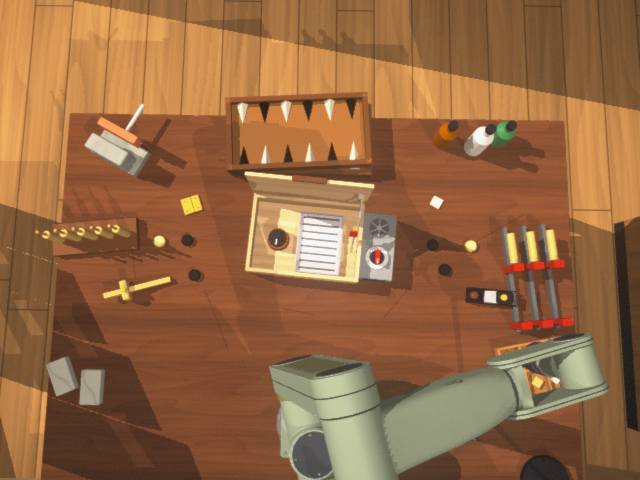

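View pics/side0.png

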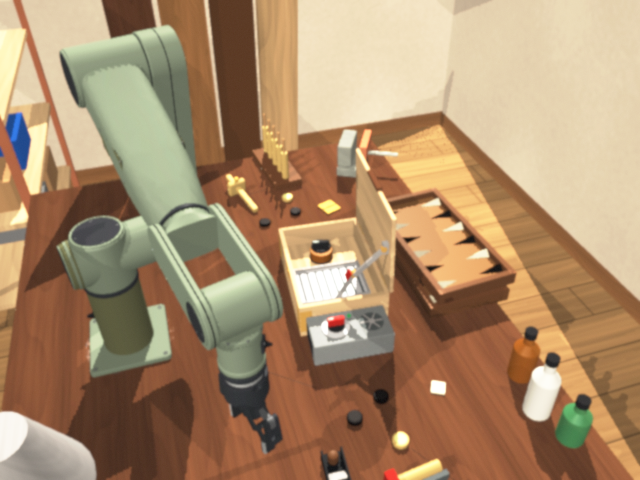

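Top view: four ebony checkers at (187,240), (195,275), (432,245), (445,270). Boxwood checkers are at (160,241) and (471,246). The chest is centred at about (305,235), with its lid open to the top, the cap at (278,239), the knee pad at (353,233) and the red knob at (377,257). I'll zoom in on the chest.

Run:
```python
import cv2,numpy as np
a=cv2.imread("pics/top0.png")[165:290,235:405]; b=cv2.imread("pics/side0.png")[215:365,265:405]
a=cv2.resize(a,None,fx=4.4,fy=4.4,interpolation=cv2.INTER_CUBIC); b=cv2.resize(b,None,fx=4,fy=4,interpolation=cv2.INTER_CUBIC)
cv2.imwrite("pics/topc.png",a); cv2.imwrite("pics/sidec.png",b)
```

```text
(no output)
```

View pics/topc.png

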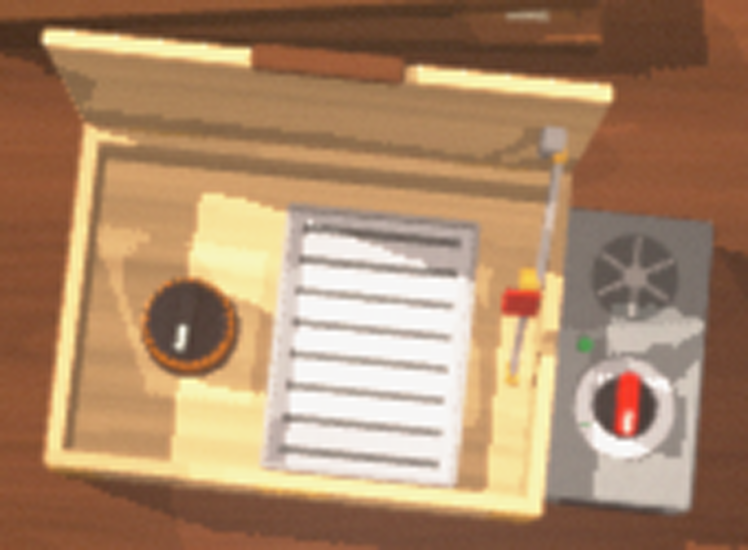

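View pics/sidec.png

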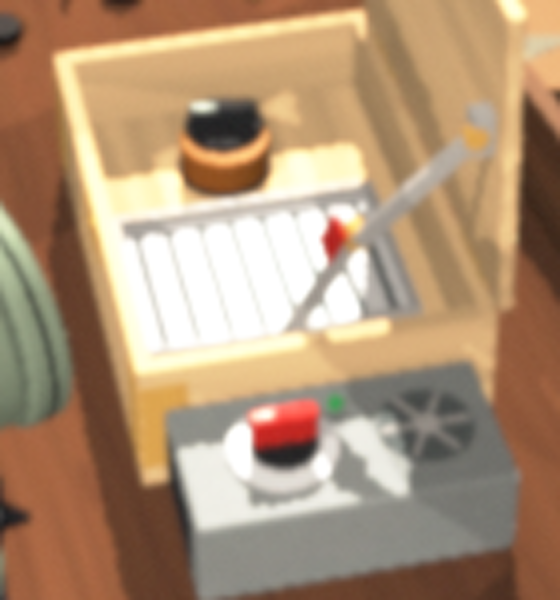

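Top crop: the cap is at (190,325) with its white mark at the front end, the tray corners are at (288,205), (480,222), (455,487) and (265,470), the pad is at (521,301) and the knob bar is at (628,403). The side crop agrees. Next I'll fit the chest and localise everything.

```bash
cat > h.py <<'E'
import cv2,numpy as np
from scipy.optimize import least_squares
from workcell import manip, solve_ik, optics, readout
def cam(n):
    c=optics.capture(n); return c
def proj(c,P): return cv2.projectPoints(np.atleast_2d(np.array(P,float)),np.array(c["rvec"]),np.array(c["tvec"]),c["mtx"],None)[0][:,0]
def ray(c,uv,z):
    R=cv2.Rodrigues(np.array(c["rvec"]))[0]; o=-R.T@np.array(c["tvec"]).ravel()
    d=R.T@np.linalg.inv(c["mtx"])@np.array([uv[0],uv[1],1.]); return o+d*(z-o[2])/d[2]
def tri(cs,uvs):
    return least_squares(lambda p:np.concatenate([proj(c,p)[0]-u for c,u in zip(cs,uvs)]),[.5,0,.1])
def disc(c,near,r=14,z=.012,dark=75):
    """centre of the dark disc nearest a pixel, in world (top face at z)"""
    m=(c["pixels"].max(2)<dark).astype(np.uint8)
    n,l,s,ce=cv2.connectedComponentsWithStats(m)
    k=[(np.hypot(*(ce[i]-near)),i) for i in range(1,n) if 25<s[i,4]<400]
    if not k or min(k)[0]>r: return None
    i=min(k)[1]; return ray(c,ce[i],z),s[i,4],ce[i]
E
python3 - <<'E'
from h import *
T=cam("top");S=cam("side")
tc=lambda u,v:np.array([(u+.5)/4.4-.5+235,(v+.5)/4.4-.5+165]); sc=lambda u,v:np.array([(u+.5)/4-.5+265,(v+.5)/4-.5+215])
F=[(T,tc(45,467),(-.115,.165,.1)),(T,tc(545,517),(-.115,-.165,.1)),(T,tc(87,125),(.115,.165,.1)),
(S,sc(57,57),(-.115,.165,.1)),(S,sc(140,362),(-.115,-.165,.1)),(S,sc(360,12),(.115,.165,.1)),(T,tc(690,512),(None,-.269,.066)),(S,sc(198,600),None)]
F=F[:6]
def w(p,q): c,s=np.cos(p[2]),np.sin(p[2]); return np.array([p[0]+c*q[0]-s*q[1],p[1]+s*q[0]+c*q[1],q[2]])
r=least_squares(lambda p:np.concatenate([proj(c,w(p,q))[0]-u for c,u,q in F]),[.5,0.03,-.05],loss="soft_l1")
p=r.x;print("chest",p,"res",[(proj(c,w(p,q))[0]-u).round(1).tolist() for c,u,q in F])
def loc(P): c,s=np.cos(p[2]),np.sin(p[2]); d=P-np.array([p[0],p[1],0]); return np.array([c*d[0]+s*d[1],-s*d[0]+c*d[1],d[2]]).round(4)
tr=[ray(T,tc(*k),.06) for k in((288,205),(480,222),(455,487),(265,470))]
print("tray",np.mean(tr,0),loc(np.mean(tr,0)),[loc(t).tolist() for t in tr])
for n,a,b in(("mark",(182,337),(203,105)),("pad",(521,301),(334,238)),("knob top",(628,400),(283,410)),("capcentre?",(190,325),(222,115))):
    q=tri((T,S),(tc(*a),sc(*b))); print(n,q.x.round(4),loc(q.x),"cost",q.cost.round(2))
print("cap exp",w(p,(-.008,.083,.092)),"lid_hinge",w(p,(.115,0,.1)))
print("kn bar ends", loc(ray(T,tc(630,372),.1)),loc(ray(T,tc(625,437),.1)))
for a,b in(((187,240),(296,212)),((195,275),(265,223)),((432,245),(381,397)),((445,270),(355,418))):
    print([ (x[0].round(4),x[1],x[2].round(1)) if x else None for x in (disc(T,np.array(a)),disc(S,np.array(b)))])
E
```

```text
chest [ 0.54604342  0.02922113 -0.08515629] res [[-0.0, -0.4], [-0.8, -0.5], [-0.6, 0.3], [-0.7, 0.3], [-0.3, 3.7], [1.1, 0.3]]
tray [ 0.53397675 -0.01274904  0.06      ] [-0.0085 -0.0428  0.06  ] [[0.0826, 0.0243, 0.06], [0.084, -0.1086, 0.06], [-0.0996, -0.1083, 0.06], [-0.1009, 0.0212, 0.06]]
mark [0.5312 0.1148 0.1024] [-0.022   0.084   0.1024] cost 0.06
pad [ 0.5503 -0.1062  0.1598] [ 0.0157 -0.1345  0.1598] cost 0.05
knob top [ 0.4926 -0.1821  0.1025] [-0.0353 -0.2151  0.1025] cost 0.23
capcentre? [0.542  0.1099 0.0941] [-0.0109  0.08    0.0941] cost 0.06
cap exp [0.54513184 0.1126008  0.092     ] lid_hinge [0.6606267  0.01943999 0.1       ]
kn bar ends [-0.0146 -0.2153  0.1   ] [-0.0583 -0.2156  0.1   ]
[(array([0.5438, 0.396 , 0.012 ]), np.int32(96), array([187. , 239.9])), (array([0.5395, 0.3813, 0.012 ]), np.int32(29), array([295. , 213.4]))]
[(array([0.4361, 0.3689, 0.012 ]), np.int32(97), array([194.2, 274.8])), (array([0.4323, 0.3551, 0.012 ]), np.int32(34), array([264.3, 224.4]))]
[(array([ 0.5408, -0.3647,  0.012 ]), np.int32(110), array([432.2, 244.5])), (array([ 0.5395, -0.3664,  0.012 ]), np.int32(233), array([380.9, 396. ]))]
[(array([ 0.4642, -0.4001,  0.012 ]), np.int32(102), array([444.1, 269.3])), (array([ 0.4589, -0.412 ,  0.012 ]), np.int32(113), array([354.3, 421.8]))]
```

```bash
cat >> h.py <<'E'
CH=np.array([.546,.0292,-.0852])
def w(q,p=CH):
    c,s=np.cos(p[2]),np.sin(p[2]); return np.array([p[0]+c*q[0]-s*q[1],p[1]+s*q[0]+c*q[1],q[2]])
def down(a):
    """tool pointing down, fingers closing along world heading a"""
    y=np.array([np.cos(a),np.sin(a),0]); z=np.array([0,0,-1.]); return np.c_[np.cross(y,z),y,z]
def best(pos,a):
    c=[(abs(j[5]),k) for k in(a,a+np.pi) if (j:=solve_ik(pos,down(k))) is not None]
    return down(min(c)[1])
ZT=.24
def find(near):
    """blob of a black checker near world xy in the top picture"""
    c=cam("top"); m=(c["pixels"].max(2)<75).astype(np.uint8)
    n,l,s,ce=cv2.connectedComponentsWithStats(m); o=[]
    for i in range(1,n):
        if 70<s[i,4]<150 and max(s[i,2:4])<16 and min(s[i,2:4])>8:
            P=ray(c,ce[i],.008); d=np.hypot(*(P[:2]-near))
            if d<.07: o.append((d,P,s[i,4]))
    return min(o,key=lambda k:k[0])[1] if o else None
def pick(near,a):
    P=find(near); print("found",P)
    if P is None: P=np.array([*near,0]);print("USING OLD")
    R=best([P[0],P[1],.1],a)
    manip.move_to([P[0],P[1],.12],R)
    manip.move_l([P[0],P[1],.001],speed=.12); manip.grab(40)
    print("width",readout.current_width(),"F",readout.current_grip_force())
    manip.move_l([P[0],P[1],ZT],speed=.2); print("lifted",readout.current_width(),readout.current_grip_force())
def place(lx):
    q=w([-.008+lx,-.043,ZT]); R=best(q,CH[2]+np.pi/2)
    manip.move_l(q,speed=.2,frame=R); print("over",readout.current_width(),readout.current_grip_force())
    q[2]=.0525; manip.move_l(q,speed=.1); print("down",readout.current_width(),readout.current_contact_force().round(1))
    manip.gripper_open(); q[2]=ZT; manip.move_l(q,speed=.2); print("t",readout.current_t())
E
python3 - <<'E'
from h import *
c=w([-.008,-.043,0]);print(c)
pick((.5408,-.3647),np.pi/2+CH[2])
place(.051)
T=cam("top");cv2.imwrite("pics/t1.png",cv2.resize(T["pixels"][160:300,150:480,::-1],None,fx=2.4,fy=2.4))
E
```

```text
[ 0.53436985 -0.01296325  0.        ]
found [ 0.54143395 -0.36570244  0.008     ]
width -0.004179739973769358 F 0.0
lifted 0.0006912728152361159 0.0
over -0.0022881646898689325 0.0
down 0.0026332277617829303 [-0.  -0.2  0.2]
t 10.6667
```

View pics/t1.png

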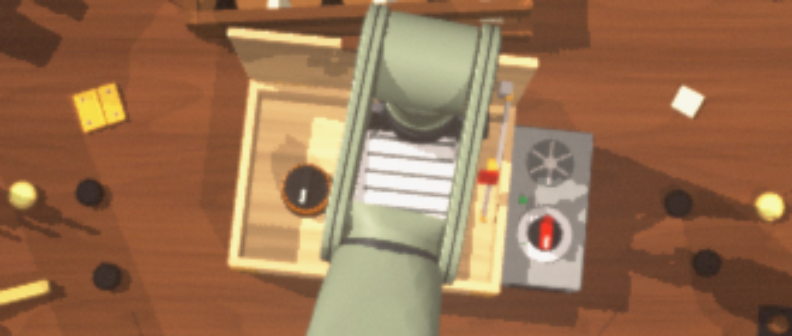

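The first grasp missed. The gripper closed on nothing, and the checker still lies at about (678,203) in this crop. The swing of the pads probably left the tips too high, so I'll probe lower.

Run:
```python
from h import *
P=find((.5408,-.3647)); print(P)
R=best([P[0],P[1],.1],np.pi/2+CH[2])
manip.move_to([P[0],P[1],.12],R)
hit=manip.move_l([P[0],P[1],-.007],speed=.06,contact_N=4); p=readout.current_position()
print(hit,p,readout.current_contact_force())
manip.grab(40); print(readout.current_width(),readout.current_grip_force(),readout.current_contact_force(),readout.current_position())
S=cam("side");cv2.imwrite("pics/s2.png",cv2.resize(S["pixels"][300:480,260:480,::-1],None,fx=3,fy=3))
```

```text
[ 0.54165648 -0.36567292  0.008     ]
False [ 0.54188845 -0.36586941 -0.00661823] [-0.71611741 -0.41378347  0.19009903]
0.0031799140275131045 0.0 [-1.1312105  -0.81759554  0.63972108] [ 0.54165039 -0.36566942 -0.00701463]
```

View pics/s2.png

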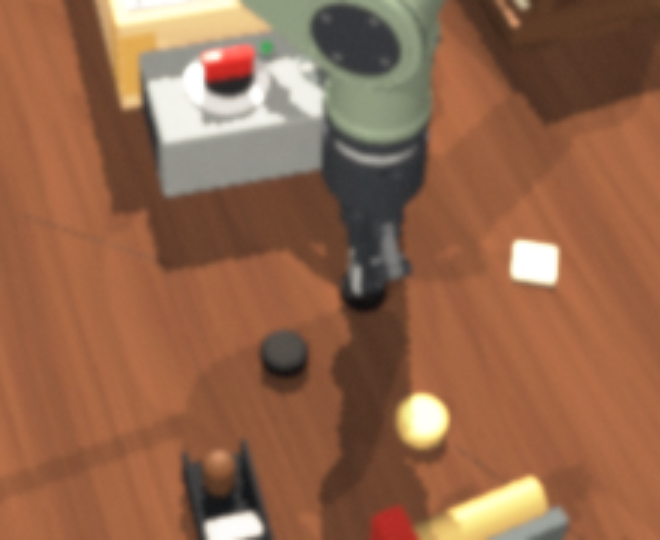

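The fingers seem to straddle the checker at (365,290), yet the width reads 0. I'll check whether the readings can be trusted.

Run:
```python
from h import *
print(readout.current_width(),readout.current_grip_force(),readout.current_t())
manip.wait(.5);print(readout.current_width(),readout.current_grip_force())
manip.gripper_open();print("open",readout.current_width(),readout.current_grip_force(),readout.current_contact_force())
manip.grab(40);print("shut",readout.current_width(),readout.current_grip_force(),readout.current_contact_force())
p=readout.current_position(); p[2]=.12; manip.move_l(p); print(readout.current_width(),readout.current_grip_force(),readout.current_t())
S=cam("side");cv2.imwrite("pics/s3.png",cv2.resize(S["pixels"][300:480,260:480,::-1],None,fx=3,fy=3))
```

```text
0.0010935741314492236 0.0 15.2333
0.0017515112500847293 0.0
open 0.9991925612908339 0.0 [ 0.30995444  0.38003829 -0.48874332]
shut 0.0010640970090348455 0.0 [ 0.20066347  0.2612102  -0.91535936]
-0.00042206941965591436 0.0 18.2833
```

View pics/s3.png

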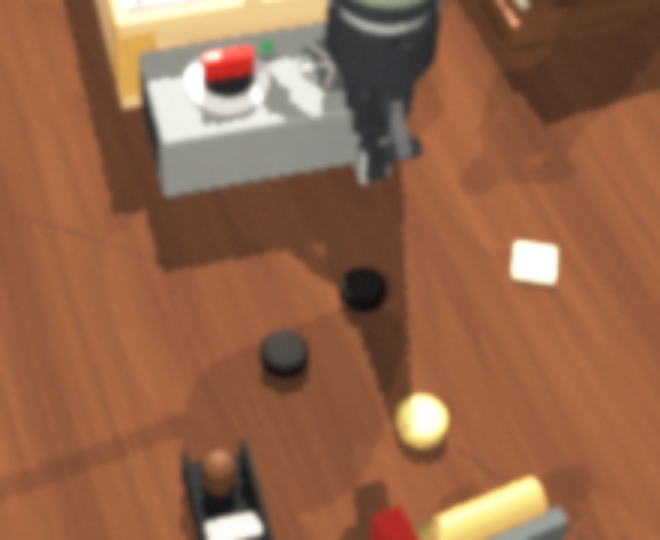

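The checker stayed at (362,290) and the shut tips are at about (370,180) in this crop. I'll compare that with the projected TCP.

Run:
```python
from h import *
S=cam("side");p=np.array(readout.current_position());print(p,readout.current_orientation().round(3).tolist())
for d in(0,.01,.02,.03,.04):print(d,((proj(S,p+[0,0,d])[0]-[260,300])*3).round(0))
c=((proj(S,[.5417,-.3657,.012])[0]-[260,300])*3).round(0);print("checker",c)
img=cv2.resize(S["pixels"][320:410,350:430,::-1],None,fx=7,fy=6,interpolation=cv2.INTER_CUBIC)
u=(proj(S,p)[0]-[350,320])*[7,6];cv2.circle(img,tuple(int(x) for x in u),5,(0,0,255),2);cv2.imwrite("pics/s4.png",img)
```

```text
[ 0.54066005 -0.36487611  0.11810542] [[0.996, -0.085, -0.003], [-0.085, -0.996, 0.002], [-0.003, -0.002, -1.0]]
0 [370. 195.]
0.01 [370. 185.]
0.02 [371. 176.]
0.03 [372. 167.]
0.04 [372. 158.]
checker [365. 287.]
```

View pics/s4.png

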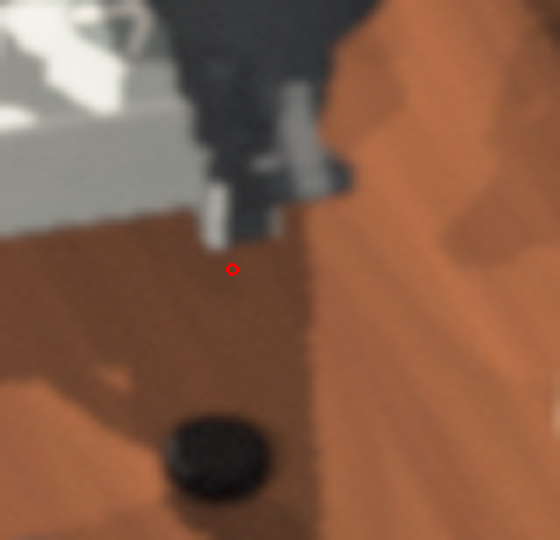

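The shut tips sit a centimetre or so above the projected TCP. I'll compare open and shut side by side, with the tool axes drawn on.

Run:
```python
from h import *
out=[]
for k in(0,1):
    if k: manip.gripper_open()
    S=cam("side");p=np.array(readout.current_position());R=np.array(readout.current_orientation())
    img=cv2.resize(S["pixels"][320:410,350:430,::-1],None,fx=5,fy=5,interpolation=cv2.INTER_CUBIC)
    f=lambda q:tuple(int(x) for x in (proj(S,q)[0]-[350,320])*5)
    for a,b,c in((0,.0,0),):
        pass
    for s in(-.0425,0,.0425): cv2.circle(img,f(p+R[:,1]*s),3,(0,0,255),1)
    cv2.circle(img,f(p-R[:,2]*.0187),3,(0,255,0),1); cv2.circle(img,f(p+R[:,0]*.011),2,(255,0,0),1)
    out.append(img)
cv2.imwrite("pics/s5.png",np.hstack(out)); print(readout.current_width())
```

```text
0.9975615611139257
```

View pics/s5.png

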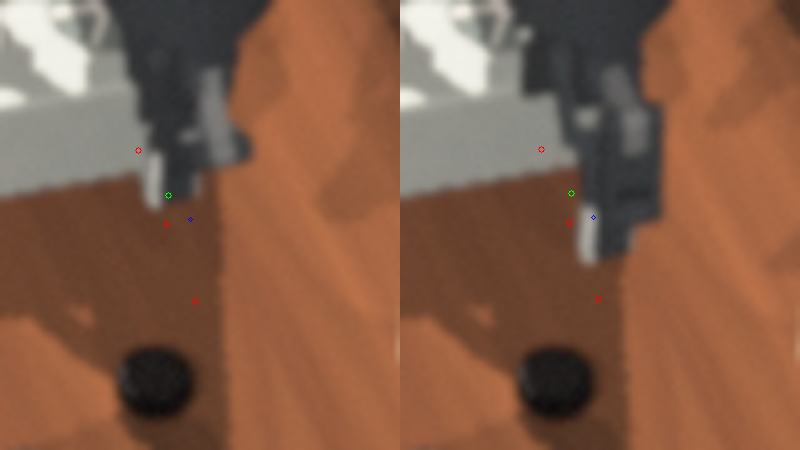

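Shut or open, the finger ends show about 25–30 mm short of the stated TCP. I'll probe the bench with shut fingers at a free spot to measure the true offset.

Run:
```python
from h import *
manip.grab(40)
R=best([.52,-.31,.1],np.pi/2+CH[2])
manip.move_l([.52,-.31,.12],frame=R); manip.move_l([.52,-.31,.0],speed=.15)
h=manip.move_l([.52,-.31,-.05],speed=.03,contact_N=5);print(h,readout.current_position(),readout.current_contact_force())
p=readout.current_position();p[2]+=.05;manip.move_l(p);print(readout.current_t())
```

```text
True [ 0.51987039 -0.30989022 -0.02170344] [ 0.4953852  -0.63369979  5.17667246]
22.8833
```

Shut, the tips touch the bench at a reported z of -0.0217, so the real tips are about 21 mm short of the stated TCP. I'll apply that offset and pick again.

```bash
sed -i 's/\.001\],speed=.12/-.0205],speed=.12/; s/q\[2\]=.0525/q[2]=.031/; s/^ZT=.24/ZT=.22/' h.py
python3 - <<'E'
from h import *
manip.gripper_open()
pick((.5408,-.3647),np.pi/2+CH[2])
place(.051)
print(find((.5408,-.3647)))
E
```

```text
found None
USING OLD
width 0.3935727349236885 F 40.079272985458374
lifted 0.39758130542712333 39.85855579376221
over 0.3992533364021973 39.85877215862274
down 0.40026714364737803 [ 0.2 -0.3 -0.8]
t 33.025
None
```

Run:
```python
from h import *
for near,a,lx in(((.463,-.401),np.pi/2+CH[2],.012),((.5435,.395),0.,-.027),((.436,.368),0.,-.066)):
    pick(near,a)
    if readout.current_width()<.3: print("MISS");break
    place(lx)
T=cam("top");cv2.imwrite("pics/t6.png",cv2.resize(T["pixels"][160:300,150:480,::-1],None,fx=2.4,fy=2.4))
```

```text
found [ 0.46416563 -0.4007866   0.008     ]
width 0.39983321408559236 F 40.05554974079132
lifted 0.4007356078748231 39.829915165901184
over 0.40243284945876306 39.8299902677536
down 0.40027725789210095 [ 0.4  0.3 -0.5]
t 43.6833
found [0.54415805 0.39680144 0.008     ]
width 0.38846016712663667 F 40.09767293930054
lifted 0.3957504837823364 39.90713059902191
over 0.3956224846521999 39.91099655628204
down 0.39280855813841864 [-0.4  0.9  0.6]
t 54.3833
found [0.43585667 0.36940757 0.008     ]
width 0.3977116650176622 F 39.98797416687012
lifted 0.39685110492844744 39.77636754512787
over 0.3962703805424639 39.777588844299316
down 0.39413786865495265 [-0.7  0.5  0.8]
t 64.8583
```

View pics/t6.png

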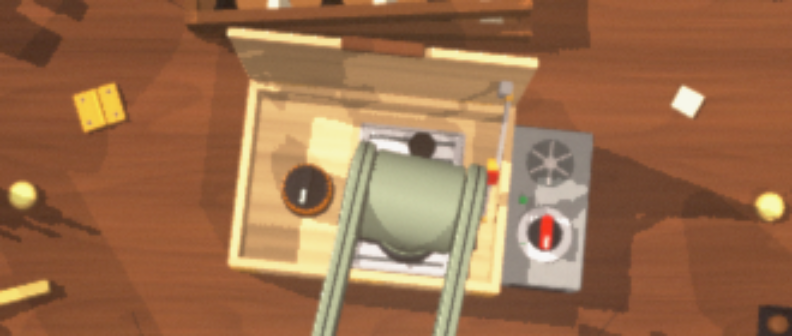

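All the ebony checkers are off the bench, and one shows on the tray at (421,147). The others are hidden under the arm. Now the cap.

Run:
```python
from h import *
C=w([-.008,.083,.0])
up=np.array([C[0],C[1],.2])
opt=[]
for a in(CH[2]+np.pi/2,CH[2]-np.pi/2):
    j=solve_ik(up,down(a)); k=solve_ik(up,down(a-.3)); print(a,j.round(2) if j is not None else None,k[5] if k is not None else None)
    if j is not None and k is not None: opt.append((j[5],a,np.sign(k[5]-j[5])))
s=opt[0][2]; a=min(opt,key=lambda o:s*o[0])[1]
manip.move_l(up,speed=.2,frame=down(a)); z=.067
manip.move_l([C[0],C[1],z],speed=.1,contact_N=8); print(readout.current_position(),readout.current_contact_force())
manip.grab(70); print("w",readout.current_width(),readout.current_grip_force(),readout.current_ft_torque())
q=np.array(readout.current_joint_pos());q0=q[5];hits=0;ang=0
while s*(q[5])<2.72 and hits<6:
    ang+=.12; zz=z-min(.00115*ang,.002)
    t=solve_ik([C[0],C[1],zz],down(a-ang))
    if t is None: print("ik none");break
    manip.set_joints(t); q=t
    M=np.array(readout.current_ft_torque()); tau=readout.current_tau()[5]
    print(round(ang,2),M.round(2)[2],round(float(tau),2),round(float(readout.current_width()),3),round(float(readout.current_t()),1))
    if abs(M[2])>.25: hits+=1
```

```text
1.4855963267948966 [ 0.05  0.18  1.6  -0.    1.37 -1.44] -1.1374223457268595
-1.6559963267948965 [ 0.05  0.18  1.6  -0.    1.37  1.7 ] 2.0041703078629336
[0.54589024 0.11263247 0.06787033] [0.77877312 0.54002281 0.25159289]
w 0.12995715587096696 70.73553800582886 [1.00012086 0.365322   0.03971301]
0.12 -0.04 0.02 0.12 70.6
0.24 -0.06 0.02 0.124 70.8
0.36 -0.05 0.02 0.122 71.1
0.48 -0.07 0.02 0.124 71.3
0.6 -0.04 0.02 0.125 71.6
0.72 -0.03 0.02 0.12 71.8
0.84 -0.07 0.02 0.124 72.1
0.96 -0.05 0.02 0.12 72.3
1.08 -0.01 0.02 0.123 72.6
1.2 -0.02 0.02 0.124 72.8
1.32 -0.08 0.02 0.125 73.1
1.44 -0.06 0.02 0.122 73.3
1.56 -0.12 0.02 0.126 73.6
1.68 -0.03 0.02 0.122 73.8
1.8 -0.04 0.02 0.122 74.1
1.92 -0.13 0.02 0.125 74.3
2.04 -0.03 0.02 0.123 74.6
2.16 0.08 0.13 0.126 74.8
2.28 0.01 0.14 0.123 75.1
2.4 0.05 0.14 0.12 75.3
2.52 0.02 0.14 0.122 75.6
2.64 0.11 0.13 0.123 75.8
2.76 0.05 0.13 0.123 76.1
2.88 0.06 0.13 0.12 76.3
3.0 0.07 0.13 0.119 76.6
3.12 0.07 0.13 0.118 76.8
3.24 0.04 0.13 0.124 77.1
3.36 0.11 0.13 0.122 77.3
3.48 0.1 0.13 0.127 77.6
3.6 0.1 0.13 0.124 77.8
3.72 0.03 0.13 0.121 78.1
3.84 0.14 0.13 0.123 78.3
3.96 0.02 0.11 0.122 78.6
4.08 0.07 0.13 0.119 78.8
4.2 0.05 0.12 0.126 79.1
```

The bar stayed in the grip (width steady) through 4.2 rad. J6 torque stepped up at about 2.1 rad, which would be the stop. I'll release and check where the mark now points, and look at the tray.

Run:
```python
from h import *
manip.gripper_open(); C=w([-.008,.083,.2]); manip.move_l(C,speed=.15)
manip.move_to([.42,-.25,.25],best([.42,-.25,.25],CH[2]+np.pi/2))
T=cam("top");S=cam("side")
a=cv2.resize(T["pixels"][175:290,240:365,::-1],None,fx=3.2,fy=3.2,interpolation=cv2.INTER_CUBIC)
b=cv2.resize(S["pixels"][215:330,270:395,::-1],None,fx=3.2,fy=3.2,interpolation=cv2.INTER_CUBIC)
cv2.imwrite("pics/c7.png",np.hstack([a,b])); print(readout.current_t(),w([-.008,.083,.0]))
```

```text
82.5583 [0.54509207 0.11257971 0.        ]
```

View pics/c7.png

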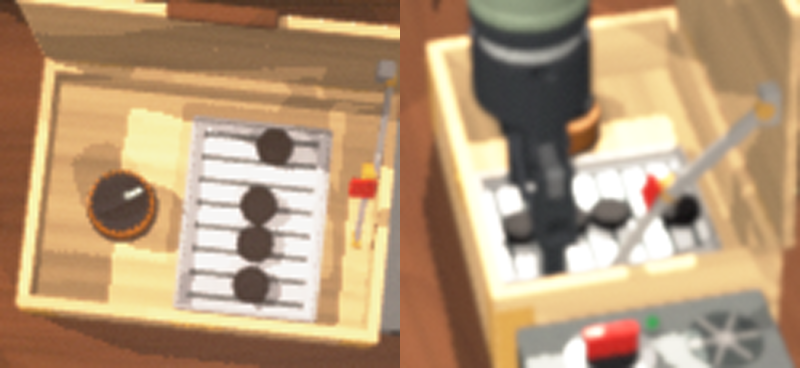

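The mark now points right-up at (133,193), which is 240° clockwise, so the shell slipped well past the stop. Four checkers lie on the tray at (275,147), (259,205), (256,243) and (251,285). I'll check that the first one clears the rim.

Run:
```python
from h import *
T=cam("top");m=(T["pixels"].max(2)<75).astype(np.uint8)
n,l,s,ce=cv2.connectedComponentsWithStats(m)
for i in range(1,n):
    if 20<s[i,4]<400 and 300<ce[i][0]<345 and 200<ce[i][1]<280:
        P=ray(T,ce[i],.062); d=P-[CH[0],CH[1],0];c,q=np.cos(CH[2]),np.sin(CH[2]);print(s[i],"tray-local",(c*d[0]+q*d[1]+.008).round(4),(-q*d[0]+c*d[1]+.043).round(4))
for u in((275,147),(259,205),(256,243),(251,285)):
    P=ray(T,(240+u[0]/3.2-.3,175+u[1]/3.2-.3),.062); d=P-[CH[0],CH[1],0];print("eye",(c*d[0]+q*d[1]+.008).round(4),(-q*d[0]+c*d[1]+.043).round(4))
# tilted press reachability
pad=np.array([.0157,-.1345,.1598]);th=CH[2]
cz=np.array([np.cos(th),np.sin(th),0]);cy=np.array([-np.sin(th),np.cos(th),0])
for tilt in(.785,.6,.4):
  for sg in(1,-1):
    z=np.sin(tilt)*cz+np.array([0,0,-np.cos(tilt)]); y=sg*cy; R=np.c_[np.cross(y,z),y,z]
    print(tilt,sg,[ (j.round(2).tolist() if (j:=solve_ik(w(pad)+z*(.021+d),R)) is not None else None) for d in(-.05,.04)])
for p in([.115+.03,0,.45],[.145,0,.28]): print(solve_ik(w(p)-[0,0,.021],best(w(p)-[0,0,.021],th)))
```

```text
Traceback (most recent call last):
NameError: name 'c' is not defined. Did you mean: 'ce'?
```

Run:
```python
from h import *
T=cam("top");th=CH[2];c,q=np.cos(th),np.sin(th)
for u in((275,147),(259,205),(256,243),(251,285)):
    P=ray(T,(240+u[0]/3.2-.3,175+u[1]/3.2-.3),.062); d=P-[CH[0],CH[1],0];print("eye",(c*d[0]+q*d[1]+.008).round(4),(-q*d[0]+c*d[1]+.043).round(4))
pad=np.array([.0157,-.1345,.1598])
cz=np.array([c,q,0]);cy=np.array([-q,c,0])
for tilt in(.785,.6,.4):
  for sg in(1,-1):
    z=np.sin(tilt)*cz+np.array([0,0,-np.cos(tilt)]); y=sg*cy; R=np.c_[np.cross(y,z),y,z]
    print(tilt,sg,[ (j.round(2).tolist() if (j:=solve_ik(w(pad)+z*(.021+d),R)) is not None else None) for d in(-.05,.04)])
for p in([.145,0,.45],[.145,0,.28]):
  for a in(th,th+np.pi/2): print([(j.round(2) if (j:=solve_ik(w(p)-[0,0,.021],down(a+k))) is not None else None) for k in(0,np.pi)])
```

```text
eye 0.0692 -0.0126
eye 0.0126 -0.0029
eye -0.0235 -0.0036
eye -0.0632 -0.0028
0.785 1 [[-0.57, -0.26, 2.28, 0.74, 0.51, -2.59], None]
0.785 -1 [[-0.57, -0.26, 2.28, 0.74, 0.51, 0.55], [-0.48, 0.04, 2.19, 1.05, 0.32, 0.25]]
0.6 1 [[-0.5, -0.2, 2.13, 0.37, 0.68, -2.21], [-0.45, 0.06, 2.08, 0.45, 0.47, -2.28]]
0.6 -1 [[-0.5, -0.2, 2.13, 0.37, 0.68, 0.93], [-0.45, 0.06, 2.08, 0.45, 0.47, 0.86]]
0.4 1 [[-0.43, -0.09, 1.96, 0.17, 0.9, -2.0], [-0.41, 0.11, 1.96, 0.19, 0.7, -2.02]]
0.4 -1 [[-0.43, -0.09, 1.96, 0.17, 0.9, 1.14], [-0.41, 0.11, 1.96, 0.19, 0.7, 1.13]]
[array([-0.1 ,  0.41,  0.84, -0.  ,  1.89, -0.02]), None]
[array([-0.1 ,  0.41,  0.84, -0.  ,  1.89, -1.59]), array([-0.1 ,  0.41,  0.84, -0.  ,  1.89,  1.56])]
[array([-0.1 ,  0.42,  1.16, -0.  ,  1.56, -0.02]), None]
[array([-0.1 ,  0.42,  1.16, -0.  ,  1.56, -1.59]), array([-0.1 ,  0.42,  1.16, -0.  ,  1.56,  1.56])]
```

Run:
```python
from h import *
T=cam("top");S=cam("side")
a=cv2.resize(T["pixels"][205:255,295:345,::-1],None,fx=8,fy=8,interpolation=cv2.INTER_CUBIC)
b=cv2.resize(S["pixels"][258:308,330:380,::-1],None,fx=8,fy=8,interpolation=cv2.INTER_CUBIC)
r=lambda x,y,z:w([-.008+x,-.043+y,z])
t=np.linspace(0,2*np.pi,40)
for img,c,o in((a,T,(295,205)),(b,S,(330,258))):
    f=lambda P:((proj(c,P)-o)*8+4).astype(np.int32).reshape(-1,1,2)
    for zz in(.062,): cv2.polylines(img,[f([r(.069+.018*np.cos(k),-.0126+.018*np.sin(k),zz) for k in t])],True,(0,0,255))
    cv2.polylines(img,[f([r(x,y,.06) for x,y in((.09,.065),(.09,-.065),(-.09,-.065),(-.09,.065))])],True,(0,255,0))
cv2.imwrite("pics/f8.png",np.hstack([a,b]))
```

```text
(no output)
```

View pics/f8.png

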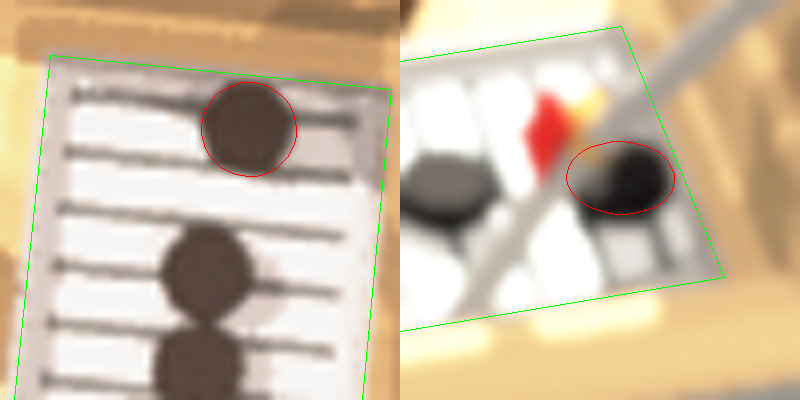

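The outline fits a flat disc on the face, inside the rim, in both views, so it's fine. Now I'll break the stay with shut fingers tilted along the press direction.

```bash
cat > stay.py <<'E'
from h import *
th=CH[2];c,q=np.cos(th),np.sin(th);cx=np.array([c,q,0]);cy=np.array([-q,c,0]);uz=np.array([0,0,1.])
tilt=.65; z=np.sin(tilt)*cx-np.cos(tilt)*uz; y=-cy; R=np.c_[np.cross(y,z),y,z]; OFF=.021
y0=-.133; piv=np.array([-.038,.0877])
def pad(phi):
    a=np.pi/4-phi; e=np.array([np.cos(a),np.sin(a)]); n=np.array([-e[1],e[0]]); P=piv+.089*e+.013*n
    return w([P[0],y0,P[1]])+OFF*z
manip.grab(40)
A=pad(0)-.06*z; manip.move_to(A,R)
h=manip.move_l(pad(0)+.008*z,speed=.04,contact_N=3); p=np.array(readout.current_position())
print("contact",h,"depth past pad",((p-pad(0))@z).round(4),readout.current_contact_force().round(1),readout.current_t())
d=((p-pad(0))@z)-.0 if h else .008
for phi in np.arange(.06,.43,.06):
    manip.move_l(pad(phi)+min(d,.004)*z,speed=.04); print(round(phi,2),np.array(readout.current_contact_force()).round(1),(np.array(readout.current_position())-pad(phi)).round(3))
p=np.array(readout.current_position());manip.move_l(p-.08*z,speed=.12)
S=cam("side");T=cam("top")
a=cv2.resize(S["pixels"][190:340,290:440,::-1],None,fx=2.6,fy=2.6);b=cv2.resize(T["pixels"][160:310,250:400,::-1],None,fx=2.6,fy=2.6)
cv2.imwrite("pics/st9.png",np.hstack([a,b])); print(readout.current_t())
E
python3 stay.py
```

```text
contact True depth past pad -0.0029 [-0.1 -0.   0.4] 85.5917
0.06 [0.1 0.6 0.5] [-0.002  0.     0.002]
0.12 [-0.1  0.2 -0.2] [-0.002  0.     0.002]
0.18 [-0.1  0.  -0.5] [-0.002  0.     0.002]
0.24 [ 0.6 -0.6  0.8] [-0.002  0.     0.002]
0.3 [-0.3  0.2  1.5] [-0.001  0.     0.002]
0.36 [0.3 0.2 3.3] [-0.001 -0.     0.003]
0.42 [-0.9 -0.5  5. ] [-0.001 -0.     0.003]
88.5083
```

View pics/st9.png

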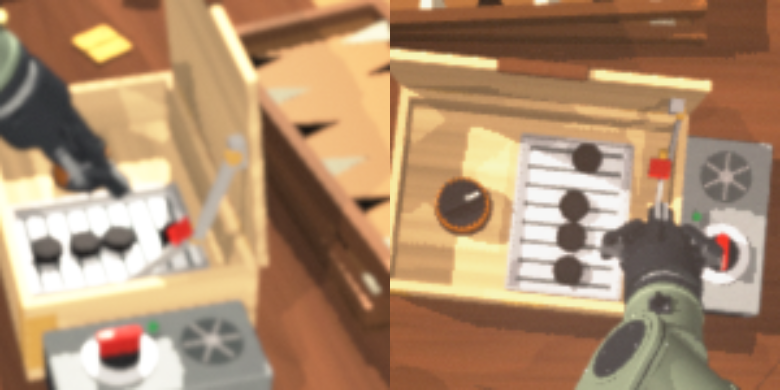

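The stay is broken: the knee pad at (178,232) has dropped and the links are bent, with the lid still up. Next I'll go over and behind the lid, beside its handle, and bring it down along its arc.

```bash
cat > lid.py <<'E'
from h import *
R=best(w([.16,-.07,.3]),CH[2]+np.pi/2); yy=-.07; h=.011
def tip(x,z): return w([x,yy,z-.021])
def P(phi,gap=0,r=.2):
    a=np.array([-np.cos(phi),np.sin(phi)]);n=np.array([np.sin(phi),np.cos(phi)])
    v=np.array([.115,.1])+r*a+(.010+h*np.sin(phi)+gap)*n; return tip(*v)
p=np.array(readout.current_position())
manip.move_l([p[0],p[1],.3],speed=.2)
manip.move_to(tip(0,.40),R); manip.move_l(tip(.17,.40),speed=.2); manip.move_l(tip(.17,.30),speed=.12)
print("behind",readout.current_t(),np.array(readout.current_contact_force()).round(1))
hit=manip.move_l(P(1.35),speed=.05,contact_N=3);print("hit",hit,(np.array(readout.current_position())-P(1.55)).round(3),np.array(readout.current_contact_force()).round(1))
ph0=min([1.6-.01*k for k in range(60)],key=lambda f:np.linalg.norm(P(f)-readout.current_position()));print("phi",ph0)
N=14
for phi in np.linspace(ph0,.03,N)[1:]:
    manip.move_l(P(phi),speed=.05); print(round(phi,2),np.array(readout.current_contact_force()).round(1))
hit=manip.move_l(P(0)-[0,0,.005],speed=.015,contact_N=10)
print("end",hit,(np.array(readout.current_position())-P(0)).round(4),np.array(readout.current_contact_force()).round(1))
p=np.array(readout.current_position());manip.move_l(p+[0,0,.12],speed=.12);print(readout.current_t())
E
python3 lid.py
```

```text
behind 92.0333 [ 0.2 -0.1  0.9]
hit True [-0.018  0.002 -0.001] [-0.4 -0.5  0. ]
phi 1.46
1.35 [ 1.  -0.5 -1.1]
1.24 [-0.   0.1  0.2]
1.13 [-0.1  0.1 -0.9]
1.02 [ 1.  -0.4  0.4]
0.91 [ 0.1 -0.7  0.2]
0.8 [-0.3  0.5 -0.4]
0.69 [ 0.  -0.2 -0.4]
0.58 [-0.1  0.1  0.9]
0.47 [ 0.7  0.2 -0.7]
0.36 [ 0.1  0.3 -0.3]
0.25 [-0.6  0.2 -0.1]
0.14 [ 0.6  0.2 -0.8]
0.03 [0.5 0.3 0.1]
end True [-0.0006  0.0001 -0.0002] [ 0.  -0.7  5. ]
102.7167
```

Run:
```python
from h import *
manip.move_to([.42,-.25,.25],best([.42,-.25,.25],CH[2]+np.pi/2))
S=cam("side");T=cam("top")
a=cv2.resize(S["pixels"][190:370,260:440,::-1],None,fx=2.2,fy=2.2);b=cv2.resize(T["pixels"][140:320,230:410,::-1],None,fx=2.2,fy=2.2)
cv2.imwrite("pics/l10.png",np.hstack([a,b])); print(readout.current_t())
```

```text
103.7083
```

View pics/l10.png

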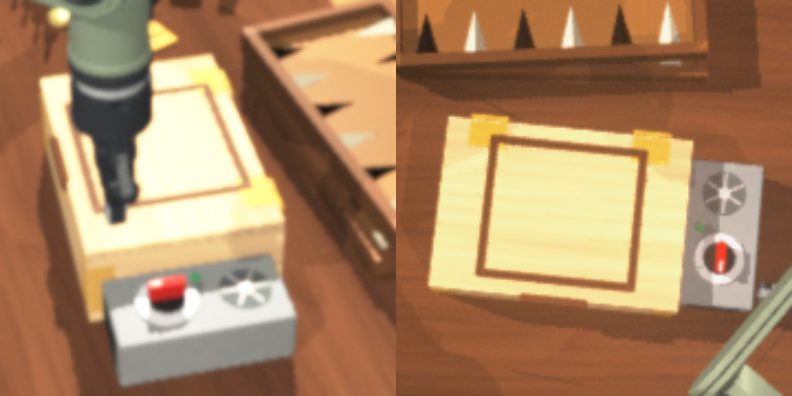

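The lid is fully shut, flat in both views. Last is the knob. Open fingers would hit the lid edge there, so I'll turn it with shut fingers against the free-side face of the bar's front end.

```bash
cat > knob.py <<'E'
from h import *
K=np.array([-.036,-.215]); zc=.084-.021; th=CH[2]; a0=th+np.pi/2
if abs(solve_ik(w([*K,.2]),down(a0))[5])>abs(solve_ik(w([*K,.2]),down(a0+np.pi))[5]): a0+=np.pi
def P(t,gap=0,z=zc):
    u=np.array([-.011,-(.0065+.0145)-gap]); c,s=np.cos(-t),np.sin(-t)
    return w([K[0]+c*u[0]-s*u[1],K[1]+s*u[0]+c*u[1],z])
F=lambda:np.array(readout.current_contact_force())
manip.move_to(P(0,.02,.2),down(a0)); print(solve_ik(P(1.2,0),down(a0-1.2)))
manip.move_l(P(0,.02),speed=.1,contact_N=6); print("z",readout.current_position(),F().round(1))
path=[]; t=0; manip.move_l(P(0,.002),speed=.05)
while t<1.45:
    t+=.07; manip.move_l(P(t),speed=.04,frame=down(a0-t)); path.append(t)
    f=F(); nrm=np.array([np.cos(th+np.pi/2-t),np.sin(th+np.pi/2-t),0]); ft=-f@nrm
    print(round(t,2),f.round(1),"push",ft.round(1),(np.array(readout.current_position())-P(t)).round(4))
    if ft>24: break
if t<1.45: pass
S=cam("side");T=cam("top")
a=cv2.resize(S["pixels"][290:370,290:410,::-1],None,fx=3.3,fy=3.3);b=cv2.resize(T["pixels"][215:295,330:450,::-1],None,fx=3.3,fy=3.3)
cv2.imwrite("pics/k11.png",np.hstack([a,b])); print(readout.current_t())
E
python3 knob.py
```

```text
[-5.34669762e-01  2.27751086e-01  1.85082153e+00 -4.44089210e-16
  1.06302004e+00  2.32132657e+00]
z [ 0.47804413 -0.22229656  0.06380515] [-0.5  0.6 -0.4]
0.07 [-0.3 -0.5 -0.4] push 0.6 [ 0.     -0.0001  0.    ]
0.14 [ 0.2 -1.8 -1.7] push 1.7 [ 0.0004 -0.0009  0.0002]
0.21 [-0.3 -2.9 -1.1] push 2.8 [ 0.0003 -0.0006  0.0002]
0.28 [ 0.  -4.1 -1.4] push 3.8 [ 0.0002 -0.0004  0.0001]
0.35 [ 0.2 -4.3 -1.1] push 3.9 [ 0.0001 -0.0003  0.0001]
0.42 [-0.3 -3.9 -0.5] push 3.5 [ 0.0001 -0.0003  0.0001]
0.49 [ 0.  -4.3 -0.4] push 3.6 [ 0.0001 -0.0002  0.0001]
0.56 [-1.2 -4.7 -0.2] push 4.5 [-0.     -0.0003  0.0001]
0.63 [-0.4 -6.4  0. ] push 5.1 [-0.0001 -0.0004  0.0001]
0.7 [ 0.2 -5.4 -0.3] push 3.7 [-0.0002 -0.0004  0.0001]
0.77 [-0.8 -6.5  0.4] push 4.9 [-0.0003 -0.0005  0.0001]
0.84 [-1.3 -6.3  0.1] push 4.8 [-0.0005 -0.0006  0.    ]
0.91 [-2.1 -5.6  1.1] push 4.8 [-0.0006 -0.0006  0.    ]
0.98 [-3.  -6.4  1.8] push 5.7 [-0.0008 -0.0007 -0.    ]
1.05 [-2.8 -6.4  1.7] push 5.3 [-0.001  -0.0007 -0.    ]
1.12 [-3.3 -6.4  1.5] push 5.4 [-0.0013 -0.0007 -0.0001]
1.19 [-4.9 -7.2  2.4] push 6.8 [-0.0015 -0.0007 -0.0001]
1.26 [-5.8 -7.4  2.2] push 7.3 [-0.0017 -0.0006 -0.0001]
1.33 [-6.5 -7.3  3.5] push 7.6 [-0.0021 -0.0008 -0.0002]
1.4 [-9.4 -9.6  4.4] push 10.2 [-0.0031 -0.0014 -0.0002]
1.47 [-11.1 -11.    6.4] push 11.3 [-0.0041 -0.0019 -0.0002]
111.5
```

View pics/k11.png

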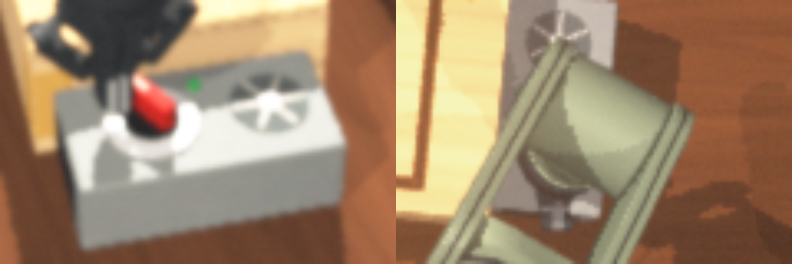

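The bar has turned well over to (155,105), the force is rising and the arm is lagging, so it is against the stop. I'll check the bar angle numerically before backing off.

```bash
cat > ang.py <<'E'
from h import *
def ang(img=None):
    S=cam("side");I=img if img is not None else S["pixels"].astype(int)
    # render-match: red silhouette of the box at angle t, score by IoU
    m=((I[...,0]>110)&(I[...,1]<I[...,0]*.5)&(I[...,2]<I[...,0]*.5)).astype(np.uint8)
    k=proj(S,w([-.036,-.215,.09]))[0].astype(int);M=np.zeros_like(m);M[k[1]-16:k[1]+16,k[0]-18:k[0]+18]=m[k[1]-16:k[1]+16,k[0]-18:k[0]+18]
    best=[]
    for t in np.arange(-.3,1.6,.05):
        c,s=np.cos(-t),np.sin(-t)
        pts=[w([-.036+c*x-s*y,-.215+s*x+c*y,z]) for x in(-.021,.021) for y in(-.0065,.0065) for z in(.078,.1)]
        B=cv2.fillConvexPoly(np.zeros_like(m),cv2.convexHull(proj(S,pts).round().astype(np.int32)),1)
        best.append(((B&M).sum()/max((B|M).sum(),1),round(t,2)))
    return sorted(best)[-4:],M.sum()
E
python3 - <<'E'
from ang import *
print("before",ang(cv2.imread("pics/side0.png")[...,::-1].astype(int))); print("now",ang())
print(np.array(readout.current_contact_force()).round(1))
E
```

```text
before ([(np.float64(0.6028708133971292), np.float64(-0.25)), (np.float64(0.6206896551724138), np.float64(-0.3)), (np.float64(0.6331658291457286), np.float64(0.2)), (np.float64(0.6331658291457286), np.float64(0.25))], np.uint64(127))
now ([(np.float64(0.6063829787234043), np.float64(1.05)), (np.float64(0.6129032258064516), np.float64(1.1)), (np.float64(0.6292134831460674), np.float64(1.25)), (np.float64(0.6298342541436464), np.float64(1.15))], np.uint64(114))
[-12.4  -9.8   5.5]
```

Run:
```python
import re
src=open("knob.py").read().split("manip.move_to(P(0,.02,.2)")[0]; exec(src)
d=-1
a=a0 if np.dot(down(a0-1.47)[:,1],readout.current_orientation()[:,1])>0 else a0+np.pi
nrm=lambda t:np.array([np.cos(th+np.pi/2-t),np.sin(th+np.pi/2-t),0])
for e in(.002,.004,.006):
    p0=np.array(readout.current_position())
    manip.move_l(P(1.47)+nrm(1.47)*e,speed=.03); print(e,((np.array(readout.current_position())-p0)@nrm(1.47)).round(5),F().round(1))
for t in np.arange(1.4,-.01,-.14): manip.move_l(P(t),speed=.08,frame=down(a-t))
manip.move_l(P(0,.02),speed=.08); manip.move_l(P(0,.02,.2),speed=.15); print(F().round(1),readout.current_t())
manip.move_to([.36,-.3,.25],best([.36,-.3,.25],CH[2]+np.pi/2))
from ang import ang; print(ang())
S=cam("side");T=cam("top")
b=T["pixels"][110:330,60:560,::-1];a_=S["pixels"][190:410,200:460,::-1]
cv2.imwrite("pics/fin.png",np.hstack([a_,b])); print(readout.current_t())
```

```text
0.002 0.00022 [-17.1 -11.2  10.3]
0.004 0.00019 [-21.5 -11.6  14.6]
0.006 7e-05 [-26.6 -11.9  18.6]
[-0.   0.  -0.1] 116.9833
([(np.float64(0.6105769230769231), np.float64(-0.25)), (np.float64(0.6287128712871287), np.float64(-0.3)), (np.float64(0.6331658291457286), np.float64(0.2)), (np.float64(0.6331658291457286), np.float64(0.25))], np.uint64(127))
117.7833
```

View pics/fin.png

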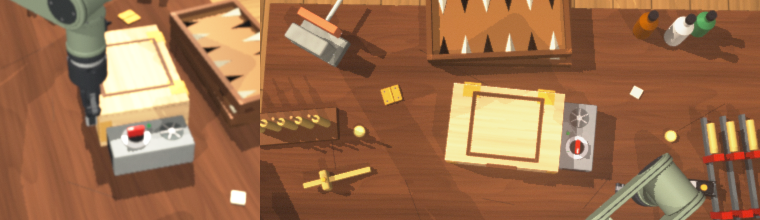

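The knob was hard against its stop: 6 mm more of commanded travel moved it less than 0.5 mm. It has sprung back, at (577,148), to the same angle as at the start. The lid is shut, and the boxwood checkers and the rest of the bench look undisturbed, so I'm handing in.

```bash
python3 -c "
from workcell import manip
print(manip.job_done())"
```

```text
the job is handed in; nothing more can be done
None
```

Job handed in, with no verdict returned: four ebony checkers lie flat on the tray, the cap was turned down well past its ratchet slip, the stay is broken, the lid is shut, and the start knob was turned to its stop and sprang back.

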